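Reset the ratchet of a tilting writing board and prop it on its lowest notch

TASK

The tilting writing board on the bench is propped too steep to write on. Take it by its bar handle, lift it on up through its notches and into the sprung stop at the top just firmly enough that the pawl is thrown off, without forcing the stop; then lower it all the way down flat without dropping it, which re-arms the pawl, and raise it again to the first (lowest) notch and leave it propped there. Leave the glassware and the other things round it where they are.

Things in the scene. Friction and masses are not known exactly. Their poses are not given: they have to be found in the camera images.
- stand: Fixed dark steel base plate of the tilting board, 220 x 240 x 12 mm. Origin on the bench straight below the middle of the hinge line. Its x axis points level from the hinge to the board's free (handle) side, y runs along the hinge line, z is up. The hinge axis lies 45 mm above this origin.
- handle (a point): Middle of the handle: round steel bar, 12 mm thick, 120 mm long, parallel to the hinge and 260 mm from its axis, in the board's plane (45 mm above the bench when flat). Two side arms join it to the aluminium board (200 x 240 x 6 mm), leaving a finger opening 44 mm wide and 96 mm long between bar and board; over 80 mm of bench is free outside it. 2 to 4 N upwards at the bar lift the board.
- board (a joint): Tilt of the board about its hinge, rad: 0 flat on its rubber rest, growing as the handle rises. At rest on its four notches, lowest first: 0.244, 0.393, 0.541, 0.689, all shifted by one unknown amount of up to 0.031 either way (the pawl post is clamped anew each time). Starts on the second, third or fourth. The top stop is met anywhere from 0.97 to 1.21: its cam is set anew too.
- pawl_pivot (a point): Pivot of the weighted steel pawl on its fixed post beside the board's sector, 187 mm up. The pawl drops behind each pin (notch) about 0.02 rad after it is passed on the way up, and then bars the way down. Thrown off at the top it leans back and lets the board down freely; a peg tips it back (under 1 N) over the last 0.15 rad, and it is armed for sure only with the board flat (below 0.02 rad).
- stop: Spring stop on the pawl's post: rubber pad 22 x 14 mm on a stiff plunger, met by a lug of the cam on the board's sector; origin mid-face. The pawl is thrown 0.011 to 0.016 rad past first touch, at 18 to 27 N on the pad, felt at the handle, square to the board, as 5 to 8 N more than its weight; each further mm at the handle adds 1.7 N there. Over 40 N on the pad (11.5 N at the handle) is forcing it.
- jug_a: Clear sample jug with a lid, 132 mm wide, 180 mm tall, on the right of the bench. Origin: middle of its underside. Bystander, leave alone.
- jug_b: Second jug like it. Origin: middle of its underside. Bystander, leave alone.
- beaker_small: Small glass beaker, 52 mm wide, 62 mm tall, standing beyond the handle. Origin: middle of its underside. Bystander, leave alone.
- beaker: Glass beaker, 72 mm wide, 85 mm tall, behind the hinge. Origin: middle of its underside. Bystander, leave alone.
- flask: Conical glass flask, 84 mm wide, 140 mm tall, on the left. Origin: middle of its underside. Bystander, leave alone.
- refractometer: Hand refractometer, black tube 155 mm long, 28 mm thick, 36 mm tall, lying beyond the handle. Origin: middle of its underside. Bystander, leave alone.
There are look-alikes about, which are no part of the job. Of the things that look like the part that bears pawl_pivot, the larger one is meant.

How it is judged:
On the way, in this order (a step that is already met when the one before it is completed fails the run):
1. the board is lifted past its notches and pressed into the sprung stop, which throws the pawl (value of joint board above 0.93 rad and contact force between stop and anything else above 12 N), for 0.05 s.
2. the board lies fully flat, so that the pawl is re-armed (value of joint board below 0.02 rad), for 0.2 s.
At the end, for the whole second after the job is handed in: The board rests at a standstill on its first, lowest notch (tilt between 0.20 and 0.29 rad), propped by its pawl (value of joint board between 0.2 and 0.29 rad and velocity of joint board between -0.03 and 0.03 rad/s); the robot touches nothing.
It fails at once if the top stop is forced (pressed with more than 40 N) (contact force between stop and anything else above 40 N).
It fails at once if the board is dropped flat (faster than 1 rad/s near its rest) (value of joint board below 0.14 rad and velocity of joint board below -1 rad/s).
It fails at once if one of the glasses, jugs or instruments round the board is shifted by more than 30 mm (distance of any of jug_a, jug_b, beaker_small, beaker, flask, refractometer from where it was at the start of the episode above 0.03 m).
It also fails if it takes over 72 s, if anything falls off the work surface, if the arm or the gripper's body presses on something with over 40 N, if the wrist force passes 120 N, or if a joint passes its speed limit or range.

ROBOT

A 7-joint arm with a two-finger parallel gripper is mounted at the origin on the work surface. World frame = base frame: x ahead of the robot, y to its left, z up, the work surface at z = 0. Lengths are in m, angles in rad, forces in N, time in s.
With the tool pointing down it reaches from about 0.4 to 0.85 m from the base axis. Payload 4.5 kg.
Tool frame: the origin (TCP) lies midway between the tips of the shut fingers; the grasp point (between the pads) lies 19 mm behind it; z points along the fingers, y is the direction in which the jaws open and shut (so a half turn about z gives the same grasp; the last joint's range is limited). The gripper opens to 88 mm and grips with 3 to 60 N. Pads are 18 mm wide; open, the fingers measure 123 mm over their backs; the gripper's body (75 mm by 187 mm) begins 45 mm behind the grasp point.
Start: joints at [1.367, 0.689, -0.195, 1.565, 0.157, 0.902, -0.215], TCP at [0.147, -0.607, 0.239] pointing down, gripper open.
Joint ranges: [-3.01, 3.01], [-0.46, 2.08], [-1.47, 1.51], [0.13, 2.56], [-1, 4.14], [0.04, 2.09], [-2.66, 2.66]. Speed limits (rad/s): [2.57, 2.57, 3.14, 3.14, 3.14, 3.14, 3.14].

INTERFACE

Orientations are given as a unit quaternion [x, y, z, w].
In Python, from plant import get_state, snapshot, finish_job, find_in gives the robot as it stands.
- The arm moves only by the shell command python3 -m creep 'ROWS' [OPENING] [FORCE]. ROWS is JSON, one flat list of numbers, 6 for each row, row after row: the shift along the tool's x, y, z in mm, then the turn, a rotation vector about the tool's x, y, z in degrees. In form: [tx, ty, tz, wx, wy, wz, tx, ty, tz, wx, wy, wz, ...]. A call has 1 to 5 rows; each row shifts and turns the pose as measured when the row begins, along the tool's axes as they then stand; what a row does not reach is not made up. A row lasts 1/12 s, in which the tool goes at most 41.7 mm and 7.16 degrees, less where a joint would pass 70% of its speed; a pose out of reach is approached as far as the arm can. A call is refused whole if a number of a shift passes 41.7 or a number of a turn 7.16, either way. A call with a gripper value outside its range is refused whole. OPENING is the finger opening in mm, from 0 to 88.1, set as the call begins (- or left out, the last holds). The fingers move at their own pace and stop on an object; FORCE is the grip in N (left out, the last holds). Time passes only in rows, so rows that do not move let the fingers close. It gives the time, the measured TCP pose, the force and the opening at its end, in the units of the state.
- get_state(): the state, without advancing time (a new reading comes with each control period).
- snapshot(name): name is "scene" or "side" or "wrist"; returns a dict with "color" (420x560x3 uint8, red, green, blue), "intrinsics" (3x3 intrinsics, pixels), "dist_coeffs" ([k1, k2, p1, p2, k3] as OpenCV has them; the pictures are not rectified), "extrinsics" (4x4, takes a point from world to camera coordinates). Camera axes: x right, y down, z forward; pixel columns grow to the right and rows downward; lengths in m; the calibration is good to about 2 mm. A picture is of the moment at which its call begins. There is no depth.
- finish_job(): hands the job in, once; it reports no verdict.
Trained networks look in the newest picture that a camera, given by its name, has taken for a name from the list of things; names that differ only in an ending like _2 or _b are one class to them, and where a whole thing is asked for, a point or a joint stands for the part that bears it (a point fixed in the world has none). Each returns a list of dicts, best first, with "score" (0 to 1); they miss things now and then, are a little off and sometimes report something else, mostly with a low value. They report only what shows in the picture. A call takes as long as a camera call. They do not tell look-alikes from the thing itself.
- find_in(thing, camera): "xy" ([column, row] in pixels, amid what is visible of it).
The state is a dict: "clock": time; "q": joint angles; "qd": joint speeds; "joint_torque": joint torques, N m; "tool_pos": TCP position; "eef_rot": TCP orientation; "contact_force": force on the tool from outside, world axes, zero at the start; "moment": the same for the moment, N m; "opening": opening from 0.0 (shut) to 1.0 (fully open).
Only numpy, scipy, OpenCV 4.12 (cv2) and the standard library are available. Lean on these libraries where they do the work, as an engineer would, in place of code of your own. Each camera call takes 0.05 s, during which the arm holds its last target.

## Working session

There is one attempt and no reset: what is moved stays moved. The work goes in short steps, Python scripts to look and compute and a shell command to move; the robot and the scene stay as the last step left them, time stands still between calls to the robot, and variables do not carry over. Pictures are saved under pics/ and viewed, and the job is handed in when it is done.

```bash
ls; mkdir -p pics; python3 - <<'E'
from plant import get_state, snapshot, find_in
import cv2
s=get_state()
for k,v in s.items(): print(k,v)
for c in ["scene","side","wrist"]:
    d=snapshot(c); cv2.imwrite(f"pics/{c}0.png",d["color"][:,:,::-1])
    print(c,d["intrinsics"].tolist() if hasattr(d["intrinsics"],'tolist') else d["intrinsics"]);print(d["dist_coeffs"]);print(d["extrinsics"])
    for t in ["stand","handle","board","pawl_pivot","stop","jug_a","beaker_small","beaker","flask","refractometer"]:
        print(t,[( [round(float(x)) for x in r["xy"]],round(float(r["score"]),2)) for r in find_in(t,c)])
E
```

```text
pics
clock 0.0
q [ 1.36679384  0.6900269  -0.19448925  1.5663544   0.15727983  0.90250968
 -0.21510699]
qd [ 0.00023309  0.00089449 -0.00041901  0.00118042 -0.00064346  0.00189723
  0.00075802]
joint_torque [-1.33024446e-04 -5.27566874e+01 -1.26732677e+00 -1.53430653e+01
 -5.27660816e-02  6.27172718e-03  1.58672265e-04]
tool_pos [ 0.14701891 -0.6067943   0.23787987]
eef_rot [ 9.92936325e-01  1.18644605e-01 -1.80672826e-04 -9.37778274e-04]
contact_force [-0.04998717 -0.47981304  0.4807102 ]
moment [ 0.00908863 -0.0006137  -0.02279519]
opening 1.0039675379646484
scene [[420.7701077138306, 0.0, 279.54047840643216], [0.0, 420.7701077138306, 215.41447060911557], [0.0, 0.0, 1.0]]
[-0.042941  0.        0.        0.        0.      ]
[[ 0.7532912   0.65730742 -0.0223453  -0.45262363]
 [ 0.41781489 -0.50451262 -0.75557775 -0.1239362 ]
 [-0.50792035  0.55983387 -0.65467775  1.62513241]
 [ 0.          0.          0.          1.        ]]
stand [([259, 244], 0.85)]
handle [([265, 232], 0.75)]
board [([266, 231], 0.77)]
pawl_pivot [([282, 292], 0.6), ([374, 267], 0.6)]
stop [([349, 259], 0.52)]
ju
[... 801 characters left out ...]
95, 209], 0.57)]
beaker_small [([291, 327], 0.56)]
beaker [([326, 169], 0.76)]
flask [([279, 413], 0.76)]
refractometer [([233, 311], 0.91)]
wrist [[354.98017426318313, 0.0, 279.67128523039975], [0.0, 354.98017426318313, 208.81901582627842], [0.0, 0.0, 1.0]]
[-0.06743209  0.          0.          0.          0.        ]
[[ 2.34643949e-01 -9.72081311e-01  3.77816408e-04 -6.24878331e-01]
 [-9.20509240e-01 -2.22070377e-01  3.21477039e-01 -4.62907637e-02]
 [-3.12417919e-01 -7.57804253e-02 -9.46917299e-01  3.91326252e-01]
 [ 0.00000000e+00  0.00000000e+00  0.00000000e+00  1.00000000e+00]]
stand []
handle []
board []
pawl_pivot []
stop []
jug_a []
beaker_small []
beaker []
flask []
refractometer []
```

View pics/scene0.png

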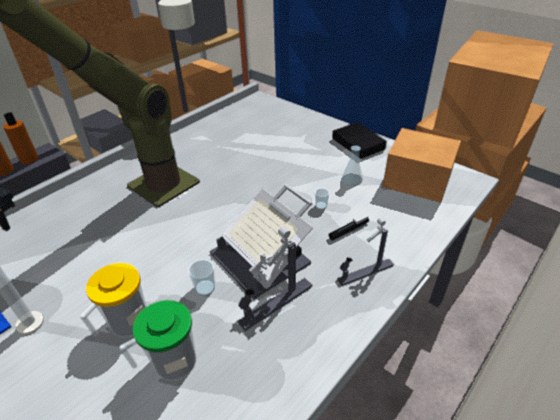

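View pics/side0.png

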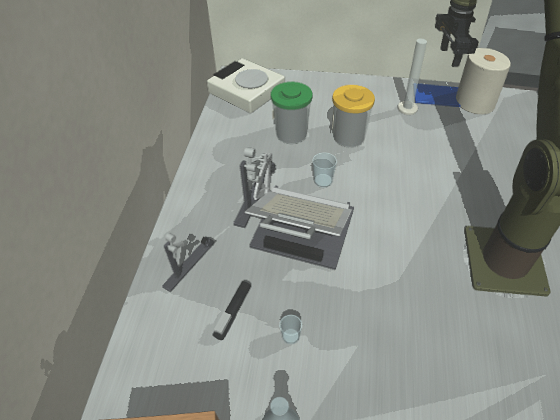

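```bash
python3 - <<'E'
import cv2
a=cv2.imread("pics/scene0.png")[190:320,180:400];cv2.imwrite("pics/sc_crop.png",cv2.resize(a,None,fx=3.5,fy=3.5,interpolation=cv2.INTER_CUBIC))
a=cv2.imread("pics/side0.png")[150:300,150:370];cv2.imwrite("pics/si_crop.png",cv2.resize(a,None,fx=3.5,fy=3.5,interpolation=cv2.INTER_CUBIC))
E
```

```text
(no output)
```

View pics/sc_crop.png

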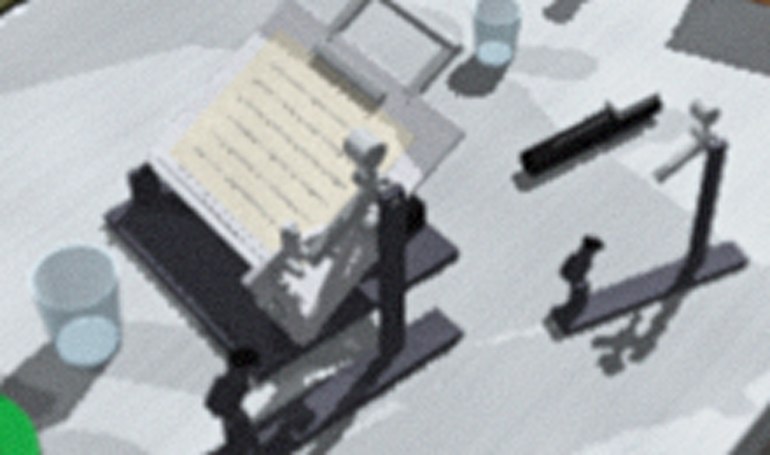

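View pics/si_crop.png

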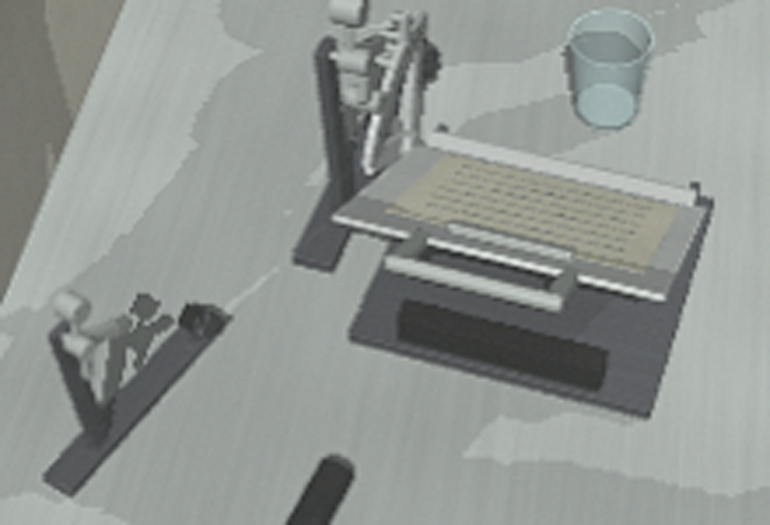

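The scene has two pawl posts. The larger stands beside the board, at scene (290,265) and side (245,190). The smaller look-alike is at scene (380,250) and side (176,256). There is only one board and handle, with the bar at scene (295,200) and side (283,233). The larger post is the real one. Next I need exact pixels for the handle and the stand corners.

```bash
python3 - <<'E'
import cv2
def grid(src,x0,y0,x1,y1,f,out):
    a=cv2.imread(src)[y0:y1,x0:x1];a=cv2.resize(a,None,fx=f,fy=f,interpolation=cv2.INTER_CUBIC)
    for x in range((x0//10+1)*10,x1,10):
        cv2.putText(a,str(x),(int((x-x0)*f)-10,8),0,.32,(0,0,255));cv2.line(a,(int((x-x0)*f),10),(int((x-x0)*f),14),(0,0,255))
    for y in range((y0//10+1)*10,y1,10):
        cv2.putText(a,str(y),(0,int((y-y0)*f)+4),0,.32,(0,0,255));cv2.line(a,(22,int((y-y0)*f)),(26,int((y-y0)*f)),(0,0,255))
    cv2.imwrite(out,a)
grid("pics/scene0.png",205,180,325,300,5,"pics/g1.png")
grid("pics/side0.png",235,175,365,275,6,"pics/g2.png")
E
```

```text
(no output)
```

View pics/g1.png

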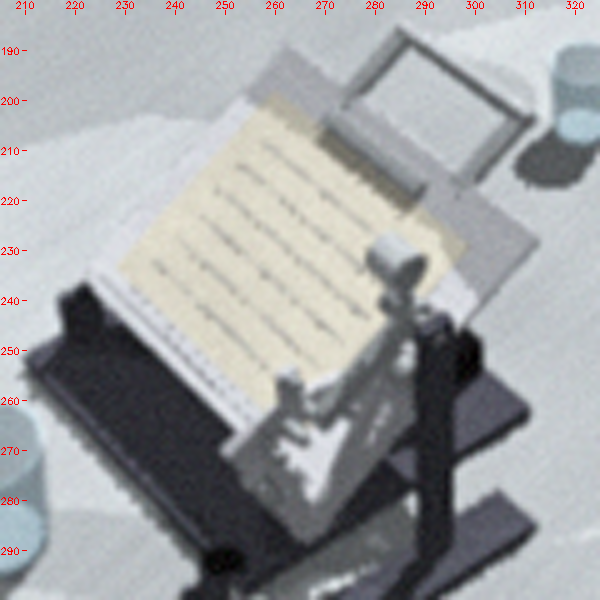

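View pics/g2.png

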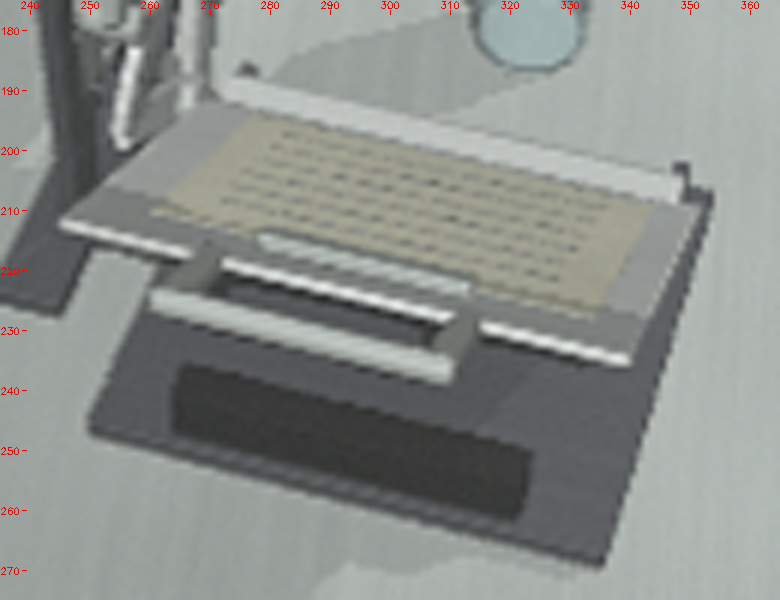

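```bash
cat > geo.py <<'E'
import numpy as np, cv2
from scipy.spatial.transform import Rotation as R
from scipy.optimize import least_squares
from plant import get_state, snapshot, find_in
def proj(P,d):
    E=np.array(d["extrinsics"]);r,_=cv2.Rodrigues(E[:3,:3])
    return cv2.projectPoints(np.array(P,float).reshape(-1,3),r,E[:3,3],np.array(d["intrinsics"]),np.array(d["dist_coeffs"]))[0].reshape(-1,2)
def tri(pa,a,pb,b):
    Ps=[];
    for p,d in((pa,a),(pb,b)):
        u=cv2.undistortPoints(np.array([[p]],float),np.array(d["intrinsics"]),np.array(d["dist_coeffs"]))[0,0]
        Ps.append((np.array(d["extrinsics"])[:3],u))
    X=cv2.triangulatePoints(Ps[0][0],Ps[1][0],Ps[0][1].reshape(2,1),Ps[1][1].reshape(2,1));return (X[:3]/X[3]).ravel()
def wpt(x,y,yaw,P): # stand->world
    return R.from_euler('z',yaw).apply(np.atleast_2d(P))+[x,y,0]
def bp(r,y,th,n=0): # board point in stand frame
    return [r*np.cos(th)-n*np.sin(th), y, .045+r*np.sin(th)+n*np.cos(th)]
E
python3 - <<'E'
from geo import *
a=snapshot("scene");b=snapshot("side")
pts={'hR':((286,187),(311,237.)),'hL':((312,204),(261,225.)),'bR':((263,189),(340,235)),'bL':((313,228),(245.5,212))}
for k,(p,q) in pts.items():
    X=tri(p,a,q,b);print(k,X.round(4),(proj(X,a)[0]-p).round(1),(proj(X,b)[0]-q).round(1))
def res(v,full=False):
    x,y,yaw,th,xf=v
    M={'hR':bp(.26,.058,th),'hL':bp(.26,-.058,th),'bR':bp(.21,.12,th),'bL':bp(.21,-.12,th)}
    r=[]
    for k,(p,q) in pts.items():
        W=wpt(x,y,yaw,M[k]); r+=[*(proj(W,a)[0]-p),*(proj(W,b)[0]-q)]
    for P,q in (((xf,-.12,.012),(249.5,246)),((xf,.12,.012),(336,268))):
        r+=[*(proj(wpt(x,y,yaw,P),b)[0]-q)]
    r+=[*(proj(wpt(x,y,yaw,(xf,-.12,.012)),a)[0]-(311,262))]
    return np.array(r)
s=least_squares(res,[.5,-.2,1.5,.5,.2],loss='soft_l1')
print(s.x.round(4),res(s.x).reshape(-1,2).round(1).tolist())
x,y,yaw,th,xf=s.x
h=wpt(x,y,yaw,bp(.26,0,th))[0];print('handle',h, 'reach',np.hypot(*h[:2]))
print('flat',wpt(x,y,yaw,bp(.26,0,0)),'top',wpt(x,y,yaw,bp(.26,0,1.1)))
for t,p,q in (('beaker_small',(322,198),(291,327)),('pawlpiv',(282,292),(247,186)),('flask',(353,173),(279,413)),('refr',(349,227),(233,311)),('beaker',(203,276),(326,169))):
    X=tri(p,a,q,b); print(t,X.round(3))
E
```

```text
hR [0.527  0.1146 0.1701] [-1.4 -0.5] [-1.8  0.9]
hL [0.6446 0.0961 0.174 ] [-1.1 -0.3] [-1.4  0.6]
bR [0.4595 0.0826 0.148 ] [-0.9 -0.4] [-1.1  0.6]
bL [0.694  0.0389 0.1473] [-1.  -0.3] [-1.1  0.4]
[ 0.5429 -0.1194  1.389   0.511   0.1834] [[-1.5, -1.0], [-1.7, 0.2], [-2.7, 0.1], [0.4, 0.3], [-1.2, -0.5], [-0.5, 0.7], [-0.9, -0.4], [-1.2, 0.4], [-1.0, -0.8], [-0.7, -0.2], [-0.1, -1.8]]
handle [0.58393856 0.10365497 0.17216321] reach 0.5930671054713421
flat [[0.58994563 0.13632655 0.045     ]] top [[ 0.56425583 -0.00339639  0.27671391]]
beaker_small [0.552 0.277 0.038]
pawlpiv [ 0.729 -0.136  0.055]
flask [0.552 0.474 0.038]
refr [0.697 0.239 0.011]
beaker [ 0.512 -0.235  0.05 ]
```

The view matches the model: the handle is at about (0.584, 0.104, 0.172) and the tilt is about 0.51, so it is on the third notch. I'll lift clear and turn the jaws onto the stand's x axis.

```bash
cat >> geo.py <<'E'
SX,SY,YAW=.5429,-.1194,1.389
def goalR(beta,yaw=None):
    yaw=YAW if yaw is None else yaw
    c,s=np.cos(yaw),np.sin(yaw); sx=np.array([c,s,0])
    z=np.array([0,0,-1])*np.cos(beta)+sx*np.sin(beta)
    y=-(sx*np.cos(beta)+np.array([0,0,1])*np.sin(beta))
    return R.from_matrix(np.column_stack([np.cross(y,z),y,z]))
def plan(th,beta,r=.26,back=0.,yoff=0.,up=0.,sx=None):
    """tool-frame shift (mm) & rotvec (deg) to bring grasp point to bar at tilt th, backed off 'back' along tool z"""
    s=get_state();p=np.array(s["tool_pos"]);Q=R.from_quat(s["eef_rot"])
    G=goalR(beta);g=wpt(SX,SY,YAW,bp(r,yoff,th))[0]+G.apply([0,0,.019-back])+[0,0,up]
    d=Q.inv().apply(g-p)*1000;w=(Q.inv()*G).as_rotvec()*180/np.pi
    print('t',round(s["clock"],2),'tcp',p.round(4),'shift',d.round(1),'turn',w.round(2),'world',((g-p)*1000).round(1),'F',np.round(s["contact_force"],2),'op',round(s["opening"],3))
def where():
    s=get_state();Q=R.from_quat(s["eef_rot"]);g=np.array(s["tool_pos"])-Q.apply([0,0,.019])
    l=R.from_euler('z',-YAW).apply(g-[SX,SY,0]);z=Q.apply([0,0,1]);zl=R.from_euler('z',-YAW).apply(z)
    F=R.from_euler('z',-YAW).apply(s["contact_force"]);th=np.arctan2(l[2]-.045,l[0])
    print('t',round(s["clock"],2),'grasp_local',(l*1000).round(1),'r',round(np.hypot(l[0],l[2]-.045)*1000,1),'th',round(th,4),'beta',round(np.arctan2(zl[0],-zl[2]),3),'roll',round(zl[1],3),'Floc',F.round(2),'Fn',round(-F[0]*-np.sin(th)-F[2]*np.cos(th),2),'Frad',round(F[0]*np.cos(th)+F[2]*np.sin(th),2),'op',round(s["opening"]*88.1,1))
E
python3 -c "
from geo import *
a=snapshot('scene');b=snapshot('side')
print(tri((30,325),a,(408,108),b))"
python3 -m creep '[0,0,-40,0,0,5,0,0,-40,0,0,5,0,0,-40,0,0,5,0,0,-40,0,0,5,0,0,-30,0,0,5]' 40
python3 -c "
from geo import *
plan(.511,.25,up=.15)"
```

```text
[ 0.23901716 -0.64284214 -0.00117635]
clock: 2.27
tool_pos: [0.1456, -0.6033, 0.4271]
eef_rot: [0.994, -0.107, -0.004, -0.01]
contact_force: [-0.2, -0.4, 0.2]
opening: 0.644
t 2.27 tcp [ 0.1456 -0.6033  0.4271] shift [ 278.2 -786.4  136.1] turn [13.19  0.27 -1.97] world [ 439.1  711.5 -123.3] F [-0.23 -0.42  0.2 ] op 0.644
```

```bash

python3 -m creep '[14,-39,0,0,0,0,14,-39,0,0,0,0,14,-39,0,0,0,0,14,-39,0,0,0,0,14,-39,0,0,0,0]'
python3 -m creep '[14,-39,0,0,0,0,14,-39,0,0,0,0,14,-39,0,0,0,0,14,-39,0,0,0,0,14,-39,0,0,0,0]'
python3 -c "
from geo import *
plan(.511,.25,up=.15);print(get_state()['q'].round(2))"
```

```text
clock: 2.68
tool_pos: [0.2548, -0.4368, 0.4375]
eef_rot: [0.993, -0.12, 0.0, 0.004]
contact_force: [0.5, 1.0, 0.6]
opening: 0.45
clock: 3.1
tool_pos: [0.3676, -0.2615, 0.4378]
eef_rot: [0.993, -0.12, 0.002, 0.005]
contact_force: [-0.5, -0.3, 0.6]
opening: 0.453
t 3.1 tcp [ 0.3676 -0.2615  0.4378] shift [ 122.1 -412.1  130.8] turn [14.86 -0.68 -3.32] world [ 217.2  369.8 -134. ] F [-0.49 -0.3   0.58] op 0.453
[ 0.67  0.23 -0.21  1.73  0.06  1.18 -1.37]
```

```bash

python3 -m creep '[12,-39,5,0,0,-1,12,-39,5,1,0,-1,12,-39,5,1,0,-1,12,-39,5,2,0,0,12,-39,5,2,0,0]'
python3 -m creep '[12,-39,8,2,0,0,12,-39,8,2,0,0,12,-39,8,2,0,0,12,-39,8,2,0,0]'
python3 -c "
from geo import *
plan(.511,.25,up=.15);print(get_state()['q'].round(2))"
```

```text
clock: 3.52
tool_pos: [0.4664, -0.0788, 0.4185]
eef_rot: [0.995, -0.09, 0.01, -0.048]
contact_force: [0.2, -0.9, -0.7]
opening: 0.454
clock: 3.85
tool_pos: [0.5407, 0.0695, 0.4115]
eef_rot: [0.989, -0.089, 0.016, -0.12]
contact_force: [0.1, -0.6, -0.5]
opening: 0.452
t 3.85 tcp [0.5407 0.0695 0.4115] shift [ 35.4 -18.6 116. ] turn [ 0.39 -0.53  0.22] world [  44.1   38.7 -107.7] F [ 0.08 -0.61 -0.47] op 0.452
[ 0.19  0.4  -0.4   1.61 -0.08  1.07 -1.89]
```

```bash

python3 -m creep '[18,-9,10,0,0,0,18,-9,10,0,0,0,0,0,0,0,0,0]'
python3 -c "
from geo import *
plan(.511,.25,back=.08)
d=snapshot('wrist');im=d['color'][:,:,::-1].copy()
h=[proj(wpt(SX,SY,YAW,bp(.26,y,.511)),d)[0] for y in(-.06,0,.06)];print(h)
for p in h: cv2.drawMarker(im,tuple(int(round(v)) for v in p),(0,0,255),0,10)
cv2.imwrite('pics/w1.png',im)"
```

```text
clock: 4.1
tool_pos: [0.5825, 0.0959, 0.3968]
eef_rot: [0.989, -0.083, 0.016, -0.124]
contact_force: [0.4, 0.2, -1.4]
opening: 0.454
t 4.1 tcp [0.5825 0.0959 0.3968] shift [ -1.9  48.2 158.5] turn [-0.07 -0.4   0.88] world [  -1.4   -7.1 -165.5] F [ 0.42  0.17 -1.39] op 0.454
[array([327.80943074, 114.09914462]), array([324.76301622, 172.42033837]), array([321.84980926, 225.52566907])]
```

View pics/w1.png

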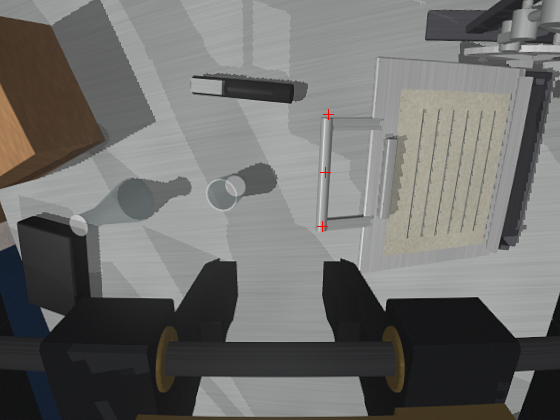

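The wrist picture shows the bar from (328,117) to (323,228), right on the predicted markers. I'll move over it and descend.

```bash

python3 -m creep '[-1,24,30,0,0,0,-1,24,30,0,0,0,0,0,40,0,0,0,0,0,40,0,0,0,0,0,0,0,0,0]' 42
python3 -c "
from geo import *
plan(.511,.25,back=.0)
d=snapshot('wrist');im=d['color'][:,:,::-1].copy()
cv2.imwrite('pics/w2.png',im)"
```

```text
clock: 4.57
tool_pos: [0.5807, 0.0791, 0.25]
eef_rot: [0.989, -0.084, 0.021, -0.123]
contact_force: [-0.7, 0.6, -0.5]
opening: 0.478
t 4.57 tcp [0.5807 0.0791 0.25  ] shift [ -3.1  -4.8 100.5] turn [ 0.05 -1.06  0.79] world [  4.1  29.1 -96.3] F [-0.71  0.57 -0.53] op 0.478
```

View pics/w2.png

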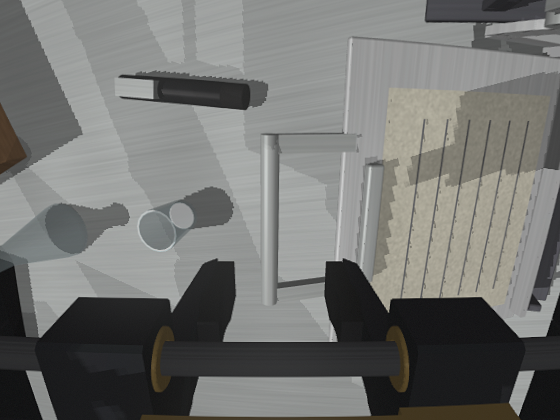

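```bash

python3 -m creep '[-3,-5,15,0,-1,0.8,0,0,25,0,0,0,0,0,20,0,0,0,0,0,0,0,0,0]' 42
python3 -c "
from geo import *
plan(.511,.25,back=.0)
d=snapshot('wrist');im=d['color'][:,:,::-1].copy()
cv2.imwrite('pics/w3.png',im)"
```

```text
clock: 4.95
tool_pos: [0.5898, 0.0986, 0.2039]
eef_rot: [0.988, -0.093, 0.021, -0.125]
contact_force: [-0.1, 0.3, -0.3]
opening: 0.475
t 4.95 tcp [0.5898 0.0986 0.2039] shift [-7.7  4.3 50.6] turn [-0.22 -1.15 -0.19] world [ -5.    9.7 -50.2] F [-0.05  0.33 -0.32] op 0.475
```

View pics/w3.png

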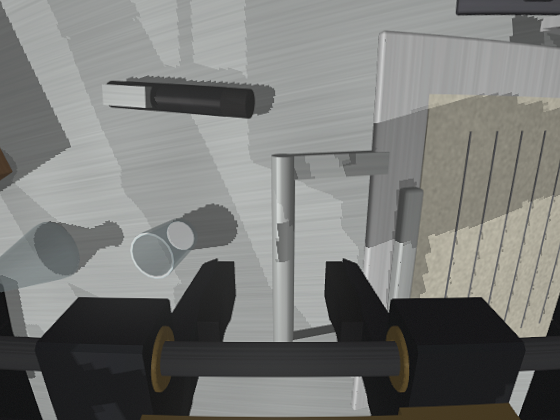

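```bash

python3 -m creep '[-6,3,12,0,-1,0,0,0,15,0,0,0,0,0,10,0,0,0,0,0,0,0,0,0]' 42
python3 -c "
from geo import *
plan(.511,.25,back=.0)"
python3 -m creep '[0,0,6,0,0,0,0,0,0,0,0,0]' 42
python3 -c "
from geo import *
plan(.511,.25,back=.0)
d=snapshot('wrist');im=d['color'][:,:,::-1].copy()
cv2.imwrite('pics/w4.png',im);d=snapshot('side');cv2.imwrite('pics/s4.png',cv2.resize(d['color'][130:290,180:400,::-1],None,fx=3.5,fy=3.5))"
```

```text
clock: 5.33
tool_pos: [0.5907, 0.1053, 0.1742]
eef_rot: [0.987, -0.093, 0.019, -0.127]
contact_force: [0.1, -0.8, 0.2]
opening: 0.476
t 5.33 tcp [0.5907 0.1053 0.1742] shift [-6.6  3.5 20.2] turn [-0.42 -0.86 -0.19] world [ -5.9   2.9 -20.5] F [ 0.08 -0.76  0.24] op 0.476
clock: 5.5
tool_pos: [0.5917, 0.1066, 0.1692]
eef_rot: [0.987, -0.093, 0.02, -0.127]
contact_force: [0.6, -0.5, 0.4]
opening: 0.477
t 5.5 tcp [0.5917 0.1066 0.1692] shift [-7.4  3.6 14.9] turn [-0.44 -0.94 -0.2 ] world [ -7.    1.7 -15.4] F [ 0.55 -0.47  0.41] op 0.477
```

View pics/w4.png

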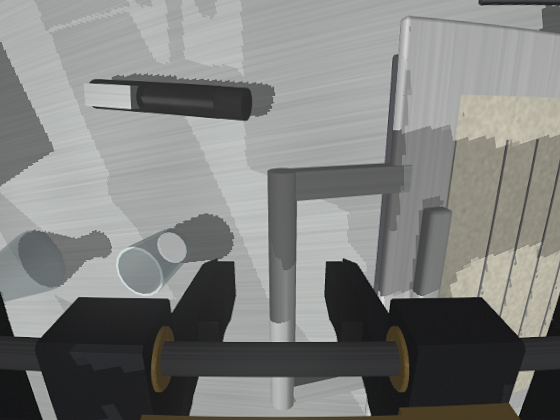

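View pics/s4.png

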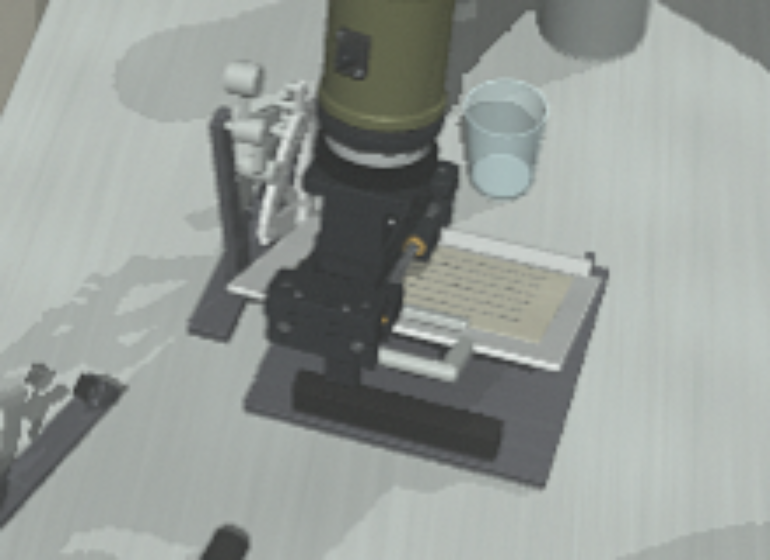

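```bash

python3 -m creep '[-8,1,8,0,-1,0,-1,0,8,0,0,0,0,0,0,0,0,0]' 42
python3 -c "
from geo import *
plan(.511,.25);where()"
python3 -m creep '[0,0,0,0,0,0,0,0,0,0,0,0,0,0,0,0,0,0]' 0 8
python3 -c "
from geo import *
plan(.511,.25);where()"
```

```text
clock: 5.85
tool_pos: [0.5844, 0.1112, 0.1542]
eef_rot: [0.987, -0.092, 0.012, -0.128]
contact_force: [0.4, 0.1, -1.1]
opening: 0.482
t 5.85 tcp [0.5844 0.1112 0.1542] shift [ 0.9  2.8 -0.3] turn [-0.49 -0.09 -0.21] world [ 0.4 -2.9 -0.5] F [ 0.43  0.1  -1.09] op 0.482
t 5.85 grasp_local [229.5   0.9 172.6] r 262.5 th 0.5074 beta 0.259 roll -0.002 Floc [ 0.17 -0.4  -1.09] Fn 1.03 Frad -0.38 op 42.5
clock: 6.1
tool_pos: [0.5837, 0.1114, 0.1534]
eef_rot: [0.987, -0.092, 0.011, -0.128]
contact_force: [0.2, 0.4, -0.5]
opening: 0.276
t 6.1 tcp [0.5837 0.1114 0.1534] shift [ 1.6  2.7 -1.1] turn [-0.47  0.01 -0.21] world [ 1.1 -3.2  0.4] F [ 0.23  0.4  -0.46] op 0.276
t 6.1 grasp_local [229.6   1.6 171.8] r 262.2 th 0.5045 beta 0.258 roll 0.0 Floc [ 0.44 -0.16 -0.46] Fn 0.61 Frad 0.16 op 24.3
```

```bash

python3 -m creep '[0,0,0,0,0,0,0,0,0,0,0,0,0,0,0,0,0,0]' 0 25
python3 -c "
from geo import *
plan(.511,.25);where()
d=snapshot('wrist');im=d['color'][:,:,::-1].copy()
cv2.imwrite('pics/w5.png',im)
where();where()"
```

```text
clock: 6.35
tool_pos: [0.5839, 0.1111, 0.1536]
eef_rot: [0.987, -0.092, 0.012, -0.128]
contact_force: [0.1, -0.3, -1.2]
opening: 0.108
t 6.35 tcp [0.5839 0.1111 0.1536] shift [ 1.4  2.5 -0.8] turn [-0.45 -0.02 -0.21] world [ 0.9 -2.9  0.1] F [ 0.09 -0.27 -1.15] op 0.108
t 6.35 grasp_local [229.3   1.4 172. ] r 262.1 th 0.5058 beta 0.258 roll -0.0 Floc [-0.25 -0.14 -1.15] Fn 0.88 Frad -0.78 op 9.5
t 6.4 grasp_local [229.3   1.4 172. ] r 262.1 th 0.5057 beta 0.258 roll -0.0 Floc [-0.28 -0.35 -1.01] Fn 0.74 Frad -0.73 op 9.8
t 6.4 grasp_local [229.3   1.4 172. ] r 262.1 th 0.5057 beta 0.258 roll -0.0 Floc [-0.28 -0.35 -1.01] Fn 0.74 Frad -0.73 op 9.8
```

View pics/w5.png

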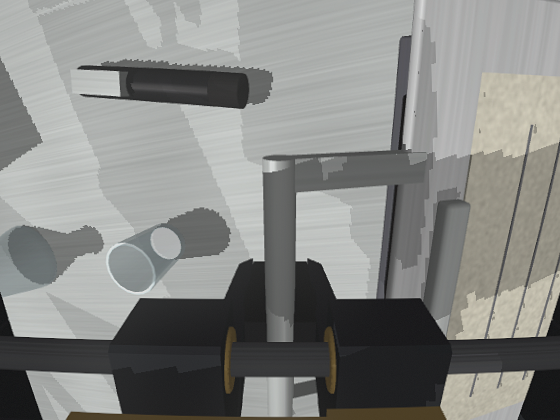

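```bash

python3 -m creep '[0,2,-8,1.8,0,0,0,2,-10,2.3,0,0,0,2,-10,2.3,0,0,0,2,-10,2.3,0,0,0,0,0,0,0,0]' - 25
python3 -c "
from geo import *
where();plan(.70,.45)"
```

```text
clock: 6.82
tool_pos: [0.5805, 0.0925, 0.1873]
eef_rot: [0.974, -0.089, 0.019, -0.205]
contact_force: [0.1, 1.3, 0.3]
opening: 0.107
t 6.82 grasp_local [207.6   1.4 204.6] r 261.8 th 0.6556 beta 0.415 roll -0.0 Floc [1.26 0.16 0.33] Fn 0.5 Frad 1.2 op 9.5
t 6.82 tcp [0.5805 0.0925 0.1873] shift [  1.4   4.1 -10.7] turn [ 1.99 -0.02 -0.03] world [-0.1 -8.2  8.1] F [0.07 1.27 0.33] op 0.107
```

```bash
cat >> geo.py <<'E'
def favg(n=6):
    fs=[];S=get_state
    for i in range(n):
        snapshot('side'); fs.append(S()["contact_force"])
    F=R.from_euler('z',-YAW).apply(np.mean(fs,0)); s=S();Q=R.from_quat(s["eef_rot"]);g=np.array(s["tool_pos"])-Q.apply([0,0,.019])
    l=R.from_euler('z',-YAW).apply(g-[SX,SY,0]);th=np.arctan2(l[2]-.045,l[0])
    print('avgF loc',F.round(2),'std',np.std(fs,0).round(2),'Fn',round(F[0]*np.sin(th)-F[2]*np.cos(th),2),'Frad',round(F[0]*np.cos(th)+F[2]*np.sin(th),2),'th',round(th,4))
E
python3 -c "
from geo import *
favg();where()
d=snapshot('side');cv2.imwrite('pics/s5.png',cv2.resize(d['color'][110:270,180:400,::-1],None,fx=3.5,fy=3.5))"
```

```text
avgF loc [-0.52  0.68  1.34] std [0.48 0.96 0.57] Fn -1.39 Frad 0.4 th 0.6501
t 7.12 grasp_local [208.4   1.3 203.5] r 261.8 th 0.6501 beta 0.411 roll -0.0 Floc [-1.02  0.14  2.22] Fn -2.39 Frad 0.53 op 9.6
```

View pics/s5.png

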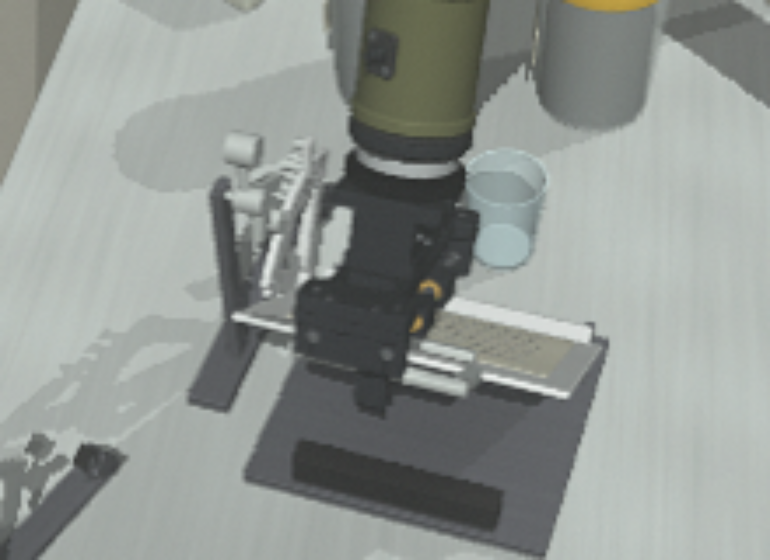

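```bash

python3 -m creep '[0,2,-8,1.8,0,0,0,2,-10,2.3,0,0,0,2,-10,2.3,0,0,0,2,-10,2.3,0,0,0,2,-10,2.3,0,0]' 
python3 -c "
from geo import *
where();favg(4);where();plan(.92,.68)"
```

```text
clock: 7.58
tool_pos: [0.5754, 0.0654, 0.2221]
eef_rot: [0.951, -0.081, 0.027, -0.296]
contact_force: [0.1, 0.9, -2.2]
opening: 0.111
t 7.58 grasp_local [176.8   1.4 237.7] r 261.5 th 0.8285 beta 0.604 roll 0.003 Floc [ 0.95  0.08 -2.21] Fn 2.19 Frad -0.99 op 9.8
avgF loc [ 1.98  0.45 -0.56] std [1.14 0.69 1.6 ] Fn 1.84 Frad 0.93 th 0.8276
t 7.78 grasp_local [176.9   1.4 237.5] r 261.5 th 0.8276 beta 0.603 roll 0.003 Floc [ 2.54 -1.04 -1.42] Fn 2.83 Frad 0.67 op 9.6
t 7.78 tcp [0.5754 0.0655 0.2219] shift [  1.3   6.4 -22.9] turn [4.42 0.21 0.55] world [ -1.9 -18.2  15.2] F [ 1.48  2.31 -1.42] op 0.109
```

```bash

python3 -m creep '[0,2,-9,1.8,0,0,0,2,-10,2.3,0,0,0,1,-4,1,0,0,0,0,0,0,0,0]' 
python3 -c "
from geo import *
where();favg(8);where();print(get_state()['q'].round(2))"
```

```text
clock: 8.12
tool_pos: [0.5727, 0.0509, 0.2364]
eef_rot: [0.938, -0.077, 0.03, -0.337]
contact_force: [0.5, 1.5, -0.9]
opening: 0.108
t 8.12 grasp_local [160.8   1.4 251. ] r 261.3 th 0.908 beta 0.69 roll 0.007 Floc [ 1.55 -0.18 -0.92] Fn 1.79 Frad 0.23 op 9.5
avgF loc [ 1.78 -0.17 -1.33] std [0.41 0.49 0.48] Fn 2.22 Frad 0.05 th 0.9078
t 8.52 grasp_local [160.8   1.4 250.9] r 261.3 th 0.9078 beta 0.689 roll 0.007 Floc [ 1.73 -0.04 -1.28] Fn 2.15 Frad 0.05 op 9.5
[ 0.66  0.83 -0.84  1.82 -0.18  0.6  -1.54]
```

```bash
cat > chk.py <<'E'
import sys
from geo import *
s=get_state();Q=R.from_quat(s["eef_rot"]);g=np.array(s["tool_pos"])-Q.apply([0,0,.019])
Ri=R.from_euler('z',-YAW);l=Ri.apply(g-[SX,SY,0]);th=np.arctan2(l[2]-.045,l[0]);zl=Ri.apply(Q.apply([0,0,1]));F=Ri.apply(s["contact_force"])
Fn=F[0]*np.sin(th)-F[2]*np.cos(th);b=np.arctan2(zl[0],-zl[2])
print('t %.2f th %.4f al %.3f r %.1f y %.1f Fn %.2f Frad %.2f'%(s["clock"],th,th-b,1000*np.hypot(l[0],l[2]-.045),1000*l[1],Fn,F[0]*np.cos(th)+F[2]*np.sin(th)))
sys.exit(Fn>float(sys.argv[1]))
E
python3 -m creep '[0,1,-5,1,0,0,0,1,-3,0.6,0,0]' >/dev/null; python3 chk.py 4.5 && 
python3 -m creep '[0,0.4,-2,0.2,0,0,0,0.4,-2,0.2,0,0]' >/dev/null && python3 chk.py 4.5 && 
python3 -m creep '[0,0.4,-2,0.2,0,0,0,0.4,-2,0.2,0,0]' >/dev/null && python3 chk.py 4.5
```

```text
t 8.68 th 0.9387 al 0.222 r 261.2 y 1.4 Fn 1.58 Frad 1.82False
```

```bash
sed -i 's/sys.exit(Fn/sys.exit(int(Fn/; s/argv\[1\]))/argv[1])))/' chk.py; tail -1 chk.py
python3 -m creep '[0,0.4,-2,0.2,0,0,0,0.4,-2,0.2,0,0]' >/dev/null && python3 chk.py 4.5 && 
python3 -m creep '[0,0.4,-2,0.2,0,0,0,0.4,-2,0.2,0,0]' >/dev/null && python3 chk.py 4.5 && python3 -m creep '[0,0.4,-2,0.2,0,0,0,0.4,-2,0.2,0,0]' >/dev/null && python3 chk.py 4.5
```

```text
sys.exit(int(Fn>float(sys.argv[1])))
t 8.85 th 0.9575 al 0.231 r 261.2 y 1.4 Fn 3.09 Frad 0.26
t 9.02 th 0.9760 al 0.241 r 261.1 y 1.4 Fn 2.74 Frad 1.24
t 9.18 th 0.9926 al 0.250 r 261.0 y 1.4 Fn 5.92 Frad -0.81
```

```bash
python3 -c "
from geo import *
favg(6)"
```

```text
avgF loc [ 4.79 -1.39 -4.07] std [0.66 0.25 0.62] Fn 6.23 Frad -0.78 th 0.9917
```

```bash
python3 -m creep '[0,0.2,-1,0,0,0,0,0,0,0,0,0]' >/dev/null; python3 chk.py 9; python3 -c "
from geo import *
favg(5)
for c,(x0,y0,x1,y1) in dict(scene=(230,190,350,330),side=(200,120,330,230)).items():
    d=snapshot(c);cv2.imwrite('pics/p6_%s.png'%c,cv2.resize(d['color'][y0:y1,x0:x1,::-1],None,fx=4,fy=4,interpolation=2))"
```

```text
t 9.65 th 0.9939 al 0.251 r 261.0 y 1.5 Fn 7.12 Frad -0.39
avgF loc [ 4.97 -1.47 -4.44] std [0.29 0.46 0.42] Fn 6.58 Frad -1.01 th 0.9936
```

View pics/p6_scene.png

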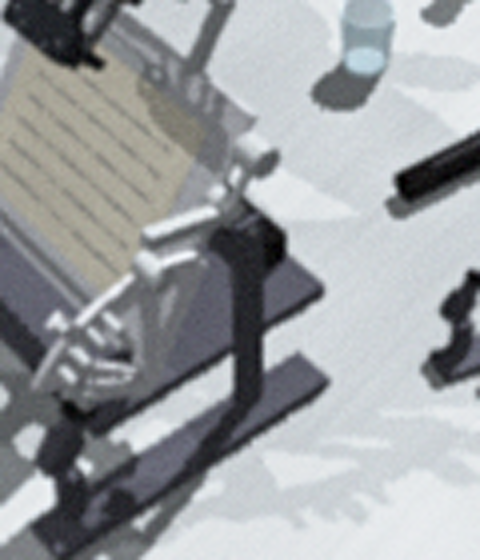

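View pics/p6_side.png

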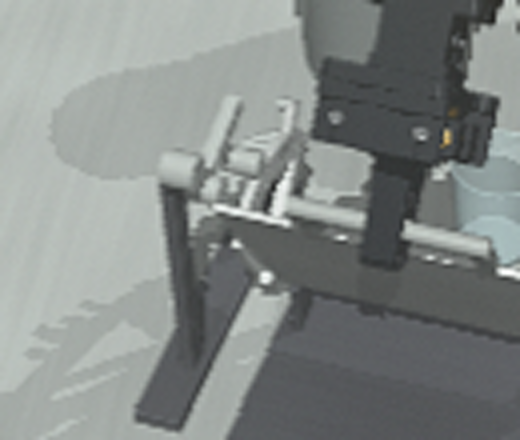

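```bash
python3 -m creep '[0,0.3,-1.2,0,0,0,0,0,0,0,0,0]' >/dev/null; python3 chk.py 9.3 && python3 -m creep '[0,0.3,-1.2,0,0,0,0,0,0,0,0,0]' >/dev/null && python3 chk.py 9; python3 -c "
from geo import *
favg(5)"
```

```text
t 10.17 th 0.9961 al 0.253 r 261.0 y 1.5 Fn 7.58 Frad -0.53
t 10.33 th 0.9982 al 0.255 r 261.0 y 1.5 Fn 7.73 Frad -1.13
avgF loc [ 5.46 -1.69 -5.61] std [0.52 0.17 0.37] Fn 7.63 Frad -1.75 th 0.9977
```

```bash
python3 -m creep '[0,0.3,-1.2,0,0,0,0,0,0,0,0,0]' >/dev/null; python3 chk.py 9.6 && python3 -m creep '[0,0.3,-1.2,0,0,0,0,0,0,0,0,0]' >/dev/null && python3 chk.py 9; python3 -c "
from geo import *
favg(5)
for c,(x0,y0,x1,y1) in dict(scene=(230,190,350,330),side=(200,120,330,230)).items():
    d=snapshot(c);cv2.imwrite('pics/p7_%s.png'%c,cv2.resize(d['color'][y0:y1,x0:x1,::-1],None,fx=4,fy=4,interpolation=2))"
```

```text
t 10.75 th 0.9994 al 0.256 r 261.0 y 1.5 Fn 7.94 Frad -2.08
t 10.92 th 1.0006 al 0.256 r 261.0 y 1.5 Fn 9.68 Frad -1.10
avgF loc [ 6.66 -1.99 -6.01] std [0.27 0.41 0.55] Fn 8.85 Frad -1.46 th 1.0001
```

View pics/p7_scene.png

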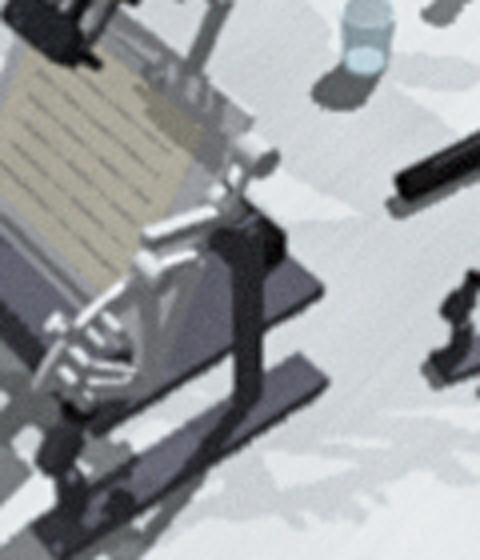

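View pics/p7_side.png

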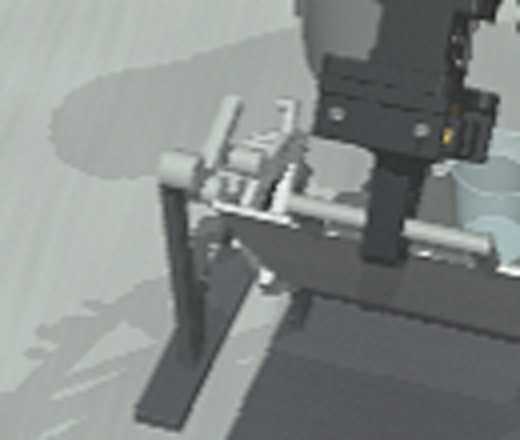

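```bash
python3 -m creep '[0,-1,5,-0.8,0,0,0,-1.8,10,-1.7,0,0,0,-1.8,10,-1.7,0,0,0,-1.7,10,-1.7,0,0,0,-1.6,10,-1.7,0,0]' >/dev/null; python3 chk.py 9.6; python3 -c "
from geo import *
plan(.76,.56,r=.261);favg(2)
for c,(x0,y0,x1,y1) in dict(scene=(230,190,350,330)).items():
    d=snapshot(c);cv2.imwrite('pics/p8_%s.png'%c,cv2.resize(d['color'][y0:y1,x0:x1,::-1],None,fx=4,fy=4,interpolation=2))"
```

```text
t 11.68 th 0.8259 al 0.216 r 261.5 y 1.4 Fn 2.26 Frad -0.48
t 11.68 tcp [0.5754 0.0659 0.2217] shift [ 1.6 -1.7 17. ] turn [-2.86  0.31  0.88] world [  3.5  10.7 -13. ] F [ 0.03  1.35 -1.88] op 0.106
avgF loc [ 1.83 -1.84 -3.65] std [0.99 0.49 0.88] Fn 3.83 Frad -1.44 th 0.8236
```

View pics/p8_scene.png

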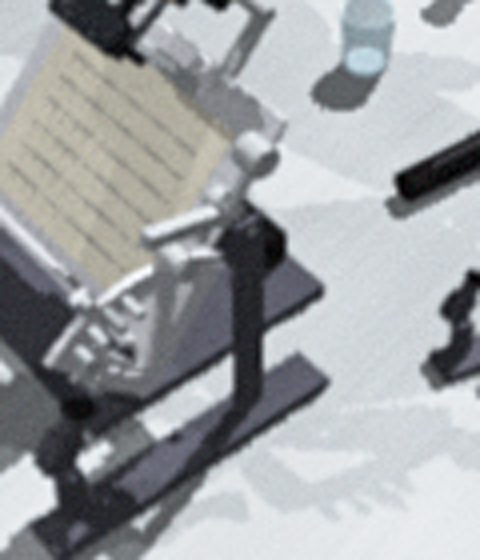

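The pawl stays leaned back and clear of the pins. I'll keep lowering and watch for any resistance at the old notches.

```bash
python3 -m creep '[0,-1.2,9,-1.5,0,0.3,0,-1.3,10,-1.7,0,0.3,0,-1.2,10,-1.7,0,0.3,0,-1.0,10,-1.7,0,0,0,-0.8,10,-1.7,0,0]' >/dev/null; python3 chk.py 9.6; python3 -c "
from geo import *
favg(2);plan(.46,.34,r=.2615)"
```

```text
t 12.25 th 0.6459 al 0.175 r 262.0 y 1.5 Fn 2.42 Frad 0.49
avgF loc [ 2.96 -1.02 -2.14] std [0.87 0.2  1.32] Fn 3.49 Frad 1.08 th 0.6433
t 12.35 tcp [0.5808 0.0956 0.1853] shift [ 1.9 -0.8 47.6] turn [-7.48  0.38 -0.09] world [  5.6  21.6 -42.1] F [ 0.67  2.53 -0.82] op 0.112
```

```bash
python3 -m creep '[0,-0.6,9,-1.5,0,0,0,-0.7,10,-1.7,0,0,0,-0.5,10,-1.7,0,0,0,-0.3,10,-1.7,0,0,0,-0.2,10,-1.7,0,0]' >/dev/null; python3 chk.py 9.6; python3 -c "
from geo import *
favg(2);plan(.27,.19,r=.262)"
```

```text
t 12.77 th 0.4656 al 0.130 r 262.5 y 1.5 Fn 1.97 Frad 2.22
avgF loc [ 3.28 -1.65 -2.52] std [0.24 0.23 0.83] Fn 3.72 Frad 1.81 th 0.4624
t 12.87 tcp [0.5848 0.1182 0.1442] shift [ 2.2  1.7 50.2] turn [-8.32  0.55 -0.25] world [  4.4  14.3 -48. ] F [ 1.97  3.16 -1.68] op 0.109
```

```bash
python3 -m creep '[0,0,9,-1.5,0,0,0,0.2,10,-1.7,0,0,0,0.3,10,-1.7,0,0,0,0.4,10,-1.7,0,0,0,0.5,8,-1.5,0,0]' >/dev/null; python3 chk.py 9.6; python3 -c "
from geo import *
favg(2);plan(.11,.06,r=.262)"
```

```text
t 13.28 th 0.2942 al 0.086 r 262.9 y 1.6 Fn 2.08 Frad 3.22
avgF loc [ 3.45 -0.17 -2.82] std [0.13 0.61 0.8 ] Fn 3.69 Frad 2.49 th 0.2922
t 13.38 tcp [0.5873 0.1324 0.1021] shift [ 2.5  4.  47.5] turn [-8.48  0.76 -0.43] world [  2.9   5.5 -47.3] F [ 0.65  3.97 -2.02] op 0.11
```

```bash
python3 -m creep '[0,-0.3,9,-1.5,0,0,0,-0.2,10,-1.7,0,0,0,-0.1,9,-1.5,0,0,0,0,8,-1.3,0,0]' >/dev/null; python3 chk.py 9.6; python3 -c "
from geo import *
favg(3);where()"
```

```text
t 13.72 th 0.1656 al 0.053 r 263.1 y 1.6 Fn 3.03 Frad 3.54
avgF loc [ 2.57 -0.94 -3.36] std [0.68 0.22 0.77] Fn 3.74 Frad 1.98 th 0.1643
t 13.87 grasp_local [259.5   1.7  88. ] r 263.1 th 0.1643 beta 0.112 roll 0.016 Floc [ 2.7  -1.76 -2.64] Fn 3.05 Frad 2.24 op 9.8
```

```bash
python3 -m creep '[0,0,7,-1,0,0,0,0,7,-1,0,0,0,0.1,7,-1,0,0,0,0.2,6,-1,0,0,0,0.2,5,-1,0,0]' >/dev/null; python3 chk.py 9.6; python3 -c "
from geo import *
favg(3);where()"
python3 -m creep '[0,0.1,3,-0.4,0,0,0,0.1,3,-0.4,0,0]' >/dev/null; python3 chk.py 9.6;python3 -c "
from geo import *
favg(3);where()"
```

```text
t 14.28 th 0.0446 al 0.019 r 263.2 y 1.7 Fn 2.59 Frad 2.33
avgF loc [ 3.32 -1.16 -3.71] std [0.53 0.74 0.28] Fn 3.86 Frad 3.15 th 0.0447
t 14.43 grasp_local [262.9   1.7  56.8] r 263.2 th 0.0447 beta 0.026 roll 0.017 Floc [ 4.23 -0.56 -3.63] Fn 3.82 Frad 4.06 op 9.6
t 14.60 th 0.0229 al 0.011 r 263.3 y 1.7 Fn 3.44 Frad 3.01
avgF loc [ 3.22 -0.81 -3.62] std [0.48 0.45 0.25] Fn 3.69 Frad 3.14 th 0.0225
t 14.75 grasp_local [263.2   1.7  50.9] r 263.3 th 0.0225 beta 0.012 roll 0.017 Floc [ 2.85 -1.56 -3.94] Fn 4.01 Frad 2.76 op 9.8
```

```bash

python3 -m creep '[0,0,2,-0.3,0,0,0,0,2,0,0,0]' >/dev/null; python3 chk.py 9.6;python3 -m creep '[0,0,2,0,0,0,0,0,0,0,0,0]' >/dev/null; python3 chk.py 9.6;python3 -c "
from geo import *
favg(3);where()"
```

```text
t 14.92 th 0.0084 al 0.002 r 263.3 y 1.7 Fn 3.36 Frad 2.89
t 15.08 th -0.0007 al -0.008 r 263.3 y 1.7 Fn 3.43 Frad 3.10
avgF loc [ 2.54  0.11 -3.58] std [0.06 0.41 0.19] Fn 3.58 Frad 2.54 th 0.0005
t 15.23 grasp_local [263.3   1.7  45.1] r 263.3 th 0.0005 beta 0.007 roll 0.017 Floc [ 2.02  0.08 -3.38] Fn 3.39 Frad 2.01 op 9.6
```

```bash

python3 -m creep '[0,0,2,0,0,0,0,0,0,0,0,0]' >/dev/null; python3 chk.py 9.6;python3 -m creep '[0,0,2,0,0,0,0,0,0,0,0,0]' >/dev/null; python3 chk.py 9.6;python3 -c "
from geo import *
favg(3);where()
for c,(x0,y0,x1,y1) in dict(side=(200,140,360,290)).items():
    d=snapshot(c);cv2.imwrite('pics/p9_%s.png'%c,cv2.resize(d['color'][y0:y1,x0:x1,::-1],None,fx=4,fy=4,interpolation=2))"
```

```text
t 15.40 th -0.0071 al -0.014 r 263.3 y 1.7 Fn 3.03 Frad 1.94
t 15.57 th -0.0142 al -0.022 r 263.4 y 1.7 Fn 4.02 Frad 3.22
avgF loc [ 3.5  -0.82 -3.37] std [0.42 0.47 0.19] Fn 3.32 Frad 3.55 th -0.0143
t 15.72 grasp_local [263.3   1.7  41.2] r 263.4 th -0.0143 beta 0.007 roll 0.017 Floc [ 4.15 -1.23 -3.19] Fn 3.13 Frad 4.2 op 10.0
```

View pics/p9_side.png

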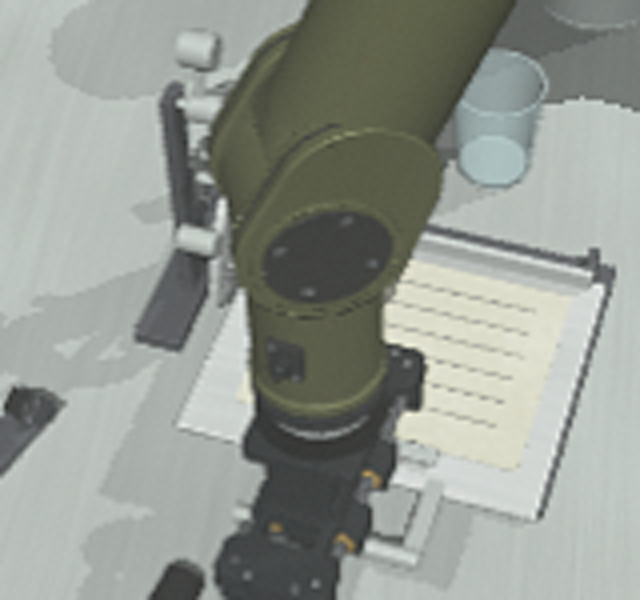

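```bash

python3 -m creep '[0,0,2,0,0,0,0,0,0,0,0,0]' >/dev/null; python3 chk.py 9.6;python3 -m creep '[0,0,2,0,0,0,0,0,0,0,0,0]' >/dev/null; python3 chk.py 9.6;python3 -c "
from geo import *
favg(4)"
```

```text
t 15.93 th -0.0143 al -0.022 r 263.4 y 1.6 Fn 4.13 Frad 1.89
t 16.10 th -0.0152 al -0.023 r 263.4 y 1.6 Fn 3.62 Frad 2.85
avgF loc [2.23 0.99 3.24] std [0.35 0.39 1.39] Fn -3.27 Frad 2.18 th -0.0161
```

```bash

python3 -c "
from geo import *
favg(4);where()
d=snapshot('side');im=d['color'][:,:,::-1].copy();f=5;x0,y0=235,190
im=cv2.resize(im[y0:300,x0:365],None,fx=f,fy=f,interpolation=2)
for th,col in((0,(0,0,255)),(.04,(255,0,0))):
  for y in(-.12,.12):
    p=proj(wpt(SX,SY,YAW,bp(.21,y,th,.003)),d)[0];print(th,p)
    cv2.drawMarker(im,(int((p[0]-x0+.5)*f),int((p[1]-y0+.5)*f)),col,0,14)
cv2.imwrite('pics/p10.png',im)"
```

```text
avgF loc [2.02 1.88 4.97] std [0.41 0.73 0.36] Fn -5.0 Frad 1.94 th -0.0163
t 16.5 grasp_local [263.3   1.6  40.7] r 263.4 th -0.0163 beta 0.007 roll 0.016 Floc [2.78 2.05 4.94] Fn -4.98 Frad 2.7 op 9.2
0 [243.75291022 244.82345536]
0 [333.78359687 268.31076865]
0.04 [243.52003839 242.80753428]
0.04 [334.05082121 266.34052922]
```

View pics/p10.png

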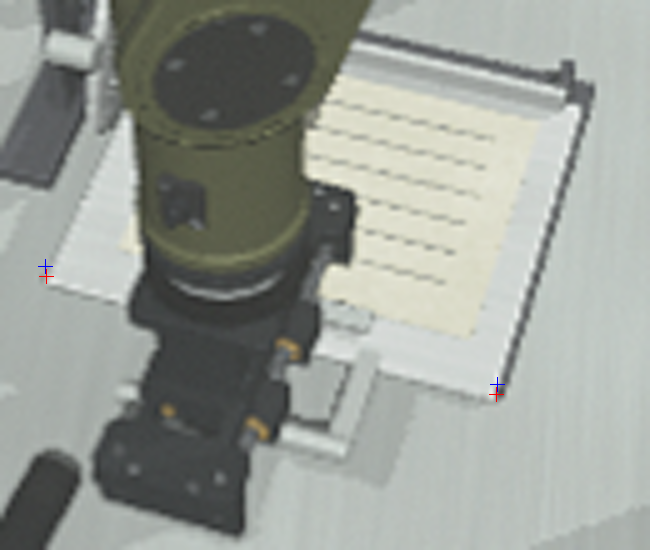

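The board is flat: its corners sit on the θ=0 markers at (244,245) and (334,269), and the rest pushes back with 5 N. Now I'll raise it just past the first notch.

```bash

python3 -m creep '[0,-0.5,-8,1.4,0,0,0,-0.6,-10,1.7,0,0,0,-0.5,-10,1.7,0,0,0,-0.4,-10,1.7,0,0,0,-0.3,-10,1.7,0,0]' >/dev/null; python3 chk.py 9.6;python3 -c "
from geo import *
favg(2);plan(.28,.2,r=.263)"
```

```text
t 16.97 th 0.1591 al 0.002 r 263.3 y 1.6 Fn 5.24 Frad 3.09
avgF loc [ 4.02  0.3  -2.91] std [0.29 0.32 0.33] Fn 3.52 Frad 3.49 th 0.1629
t 17.07 tcp [0.5886 0.1393 0.0689] shift [  1.4   1.4 -30.8] turn [ 2.42  0.86 -1.03] world [ 0.7 -6.4 30.1] F [ 0.72  4.33 -3.25] op 0.106
```

```bash

python3 -m creep '[0,0.2,-9,0.7,0,0,0,0.3,-9,0.7,0,0,0,0.4,-8,0.7,0,0,0,0.2,-3,0.2,0,0,0,0,0,0,0,0]' >/dev/null; python3 chk.py 9.6;python3 -c "
from geo import *
favg(3);plan(.28,.2,r=.263)
for c,(x0,y0,x1,y1) in dict(scene=(210,180,350,330),side=(200,140,360,290)).items():
    d=snapshot(c);cv2.imwrite('pics/p11_%s.png'%c,cv2.resize(d['color'][y0:y1,x0:x1,::-1],None,fx=4,fy=4,interpolation=2))"
```

```text
t 17.48 th 0.2853 al 0.079 r 262.8 y 1.5 Fn 4.05 Frad 2.61
avgF loc [ 3.65  0.27 -3.16] std [0.18 0.21 0.38] Fn 4.05 Frad 2.62 th 0.2815
t 17.63 tcp [0.5875 0.1331 0.0994] shift [ 1.8 -0.1  0.4] turn [-0.27  0.88 -1.08] world [ 1.8 -0.2 -0.4] F [ 0.65  3.41 -3.15] op 0.102
```

View pics/p11_scene.png

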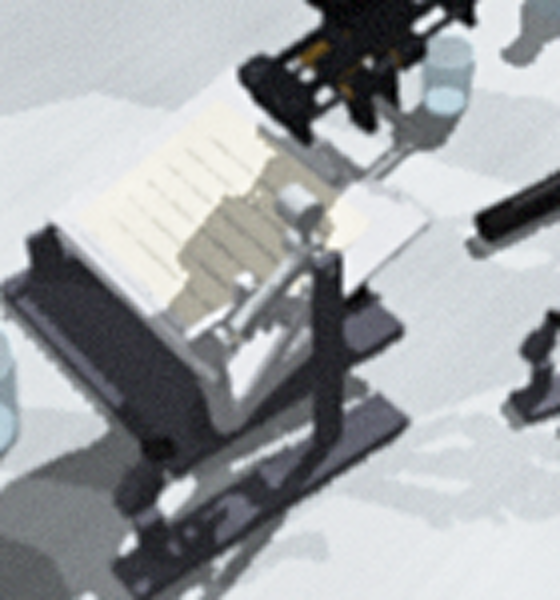

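```bash

python3 -m creep '[0,-0.2,4,-0.5,0,0,0,-0.2,4,-0.5,0,0,0,0,0,0,0,0]' >/dev/null; python3 chk.py 9.6;
python3 -m creep '[0,-0.1,3,-0.5,0,0,0,-0.1,3,-0.5,0,0,0,0,0,0,0,0]' >/dev/null; python3 chk.py 9.6;python3 -c "
from geo import *
favg(3)"
```

```text
t 17.98 th 0.2451 al 0.060 r 263.0 y 1.5 Fn 3.60 Frad 2.91
t 18.23 th 0.2171 al 0.053 r 263.0 y 1.5 Fn 3.77 Frad 2.91
avgF loc [ 3.56 -0.16 -3.02] std [0.1  0.12 0.6 ] Fn 3.72 Frad 2.82 th 0.2194
```

```bash

python3 -m creep '[0,0,2,-0.2,0,0,0,0,2,-0.2,0,0,0,0,0,0,0,0]' >/dev/null; python3 chk.py 9.6;python3 -c "
from geo import *
favg(3)"
python3 -m creep '[0,0,2,-0.2,0,0,0,0,2,0,0,0,0,0,0,0,0,0]' >/dev/null; python3 chk.py 9.6;python3 -c "
from geo import *
favg(3)"
```

```text
t 18.63 th 0.2072 al 0.049 r 263.0 y 1.4 Fn -0.47 Frad 2.75
avgF loc [2.27 1.02 2.02] std [0.42 0.23 0.15] Fn -1.51 Frad 2.63 th 0.2074
t 19.03 th 0.2015 al 0.046 r 263.0 y 1.4 Fn -6.80 Frad 2.27
avgF loc [1.1  2.2  8.48] std [0.12 0.34 0.68] Fn -8.08 Frad 2.78 th 0.2019
```

```bash

python3 -m creep '[0,0,-1.2,0,0,0,0,0,0,0,0,0,0,0,0,0,0,0]' >/dev/null; python3 chk.py 9.6;python3 -m creep '[0,0,0,0,0,0,0,0,0,0,0,0,0,0,0,0,0,0,0,0,0,0,0,0,0,0,0,0,0,0]' 40 ; python3 -c "
from geo import *
favg(3);where()
d=snapshot('wrist');cv2.imwrite('pics/w12.png',d['color'][:,:,::-1])"
```

```text
t 19.43 th 0.2083 al 0.053 r 263.0 y 1.5 Fn 1.29 Frad 1.79
clock: 19.85
tool_pos: [0.5877, 0.1319, 0.0789]
eef_rot: [0.992, -0.101, -0.002, -0.075]
contact_force: [0.1, -0.4, 0.3]
opening: 0.446
avgF loc [-0.1  -0.41 -0.51] std [0.43 0.62 0.27] Fn 0.48 Frad -0.2 th 0.206
t 20.0 grasp_local [252.9   1.1  97.8] r 258.4 th 0.206 beta 0.149 roll 0.016 Floc [-0.36  0.17 -0.21] Fn 0.13 Frad -0.4 op 39.9
```

View pics/w12.png

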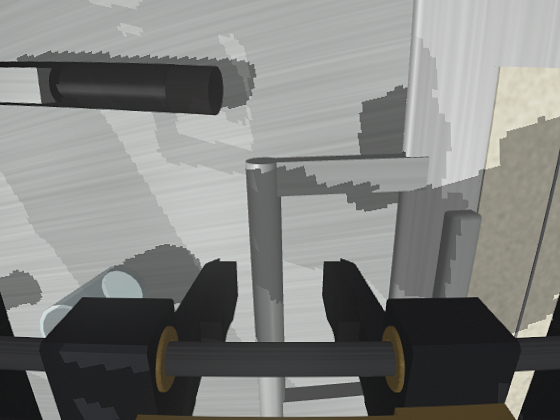

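```bash

python3 -m creep '[0,-3,-3,0,0,0,0,0,-15,0,0,0,0,0,-25,0,0,0,0,0,-30,0,0,0,0,0,-35,0,0,0]'; python3 chk.py 9
python3 -m creep '[0,0,-35,0,0,0,0,0,-35,0,0,0,0,0,-20,0,0,0,0,0,0,0,0,0]'
python3 -c "
from geo import *
d=snapshot('side');im=d['color'][:,:,::-1].copy();cv2.imwrite('pics/s13.png',im)
d=snapshot('scene');im=d['color'][:,:,::-1].copy();cv2.imwrite('pics/sc13.png',im)
"
```

```text
clock: 20.47
tool_pos: [0.5819, 0.1208, 0.1832]
eef_rot: [0.992, -0.1, -0.01, -0.073]
contact_force: [0.5, -0.6, 0.3]
opening: 0.456
t 20.47 th 0.5784 al 0.434 r 287.2 y 4.5 Fn -0.50 Frad -0.23
clock: 20.8
tool_pos: [0.5848, 0.1077, 0.2846]
eef_rot: [0.992, -0.099, -0.004, -0.075]
contact_force: [-0.1, 0.2, 0.4]
opening: 0.456
```

View pics/s13.png

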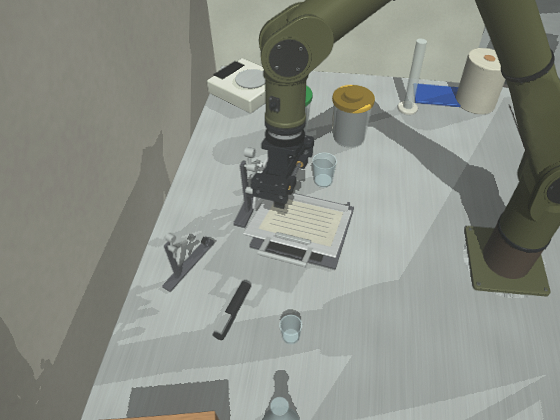

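View pics/sc13.png

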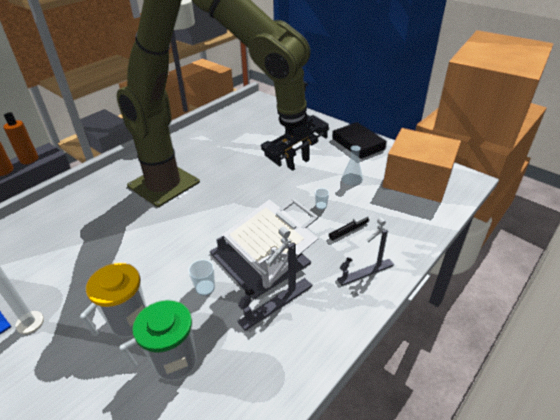

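```bash

python3 -c "
from geo import *
for c,(x0,y0,x1,y1) in dict(scene=(220,190,340,290),side=(235,190,365,280)).items():
  d=snapshot(c);im=d['color'][:,:,::-1].copy();f=6
  im=cv2.resize(im[y0:y1,x0:x1],None,fx=f,fy=f,interpolation=2)
  for th,col in((.2,(0,0,255)),(.25,(0,160,0)),(.29,(255,0,0))):
   for r,y in((.21,-.12),(.21,.12),(.26,-.06),(.26,.06)):
    p=proj(wpt(SX,SY,YAW,bp(r,y,th)),d)[0]
    cv2.drawMarker(im,(int((p[0]-x0+.5)*f),int((p[1]-y0+.5)*f)),col,0,12)
  cv2.imwrite('pics/p14_%s.png'%c,im)
where()"
```

```text
t 21.0 grasp_local [227.7   2.7 297. ] r 339.7 th 0.8361 beta 0.145 roll 0.031 Floc [-0.56 -0.69 -0.43] Fn -0.13 Frad -0.69 op 40.0
```

View pics/p14_scene.png

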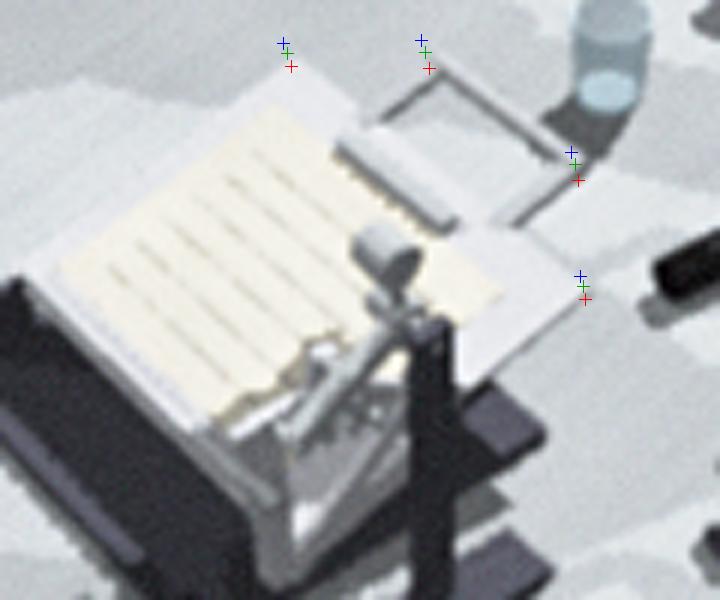

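View pics/p14_side.png

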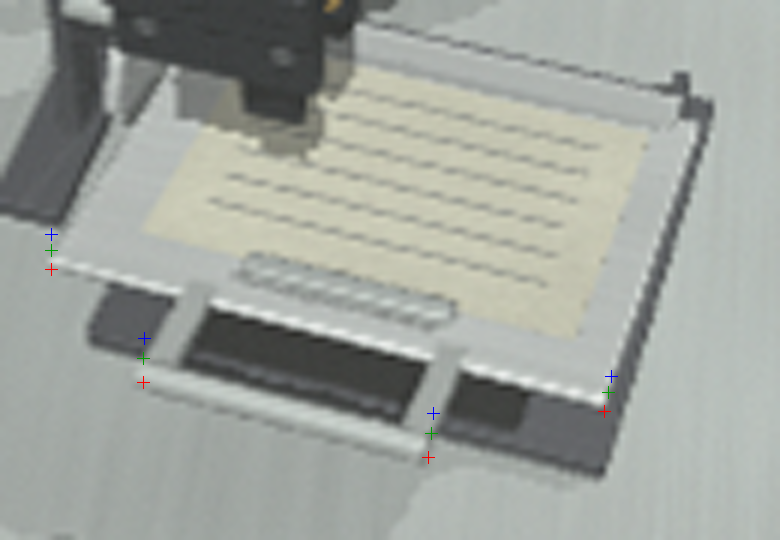

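```bash
python3 -c "
from plant import *
for c in ('scene','side'):
  snapshot(c)
  for t in ['jug_a','beaker_small','beaker','flask','refractometer']: print(c,t,[[round(float(x)) for x in r['xy']] for r in find_in(t,c)][:2])
s=get_state();print(s['clock'],s['contact_force'],abs(s['qd']).max())
print(finish_job())"
```

```text
scene jug_a [[117, 298], [166, 340]]
scene beaker_small [[321, 198], [168, 343]]
scene beaker [[202, 276]]
scene flask [[352, 171]]
scene refractometer [[348, 227]]
side jug_a [[309, 109], [350, 113]]
side beaker_small [[292, 327]]
side beaker [[324, 170]]
side flask [[278, 414]]
side refractometer [[232, 314]]
21.6 [-0.5056199  -0.19749429 -0.33179188] 0.002199870841261044
the job is handed in; nothing more can be done
None
```

I handed the job in at about 21.6 s of the 72 s. By my checks, the board is propped on its first notch, but `finish_job()` reports no verdict, so I can't confirm the result.

- **Lift and stop:** I gripped the bar, starting from the third notch, and lifted the board to the stop, which it met at about 0.985 rad. I pressed to about 7 N at the handle above the board's weight, against a limit of 11.5 N. The pictures showed the pawl leaning back, and it did not catch at the old notches on the way down.
- **Lowering:** I lowered the board in the grip at about 0.5 rad/s, slower near the end, until the rubber rest pushed back with 5 N. The board's corners matched the flat position in the side picture. The later pictures showed the pawl back in its starting position.
- **Raising to the first notch:** I raised the board to about 0.28–0.29 rad and lowered it onto the first notch. The notch pushed back with about 8 N. I then relieved the load, opened the gripper and withdrew.
- **Last checks:** Nothing is touching the gripper. The bystanders were found within 1–4 px of where they started. The exception is the green jug in the side view, where the arm half hides it; it is unchanged in the scene view.

**Disagreements:**
- The arm read about 0.207 rad for the final tilt. With its offset of about −0.015 rad when flat, that makes roughly 0.22. The pictures put it at 0.205–0.225. That is inside the 0.20–0.29 band, but near its lower end.
- The pawl looked thrown at a measured 4.6 N, slightly below the stated 5–8 N. The force readings are probably a few tenths of a newton low because of friction in the grip.

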